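# Shim a rocking drying shelf by feel

## Task

The drying shelf rocks because the brick under its near right corner is too low. Hold the wooden wedge shim by its upright grip and slide it, thin end first and straight, along the brick into the gap under the shelf until you feel it drag clearly and it carries the corner, but gently: do not force it in or lift the shelf off its props; then let go and, with the fingers, press down gently on the shelf top above the brick to check that it no longer rocks, and move clear. Do not push the shelf along, and do not disturb the clay pot standing on it or the cup and tape roll on the table.

Things in the scene. Friction and masses are not known exactly. Their poses are not given: they have to be found in the camera images.
- kiln_base: Fixed grey batt on the table, 360 (x) x 320 (y) x 12 mm, bearing three round terracotta props (42 mm wide, tops 70 mm above the table, at x, y = (-50, 60), (140, 110), (140, -110) mm) and, at (-115, -90) mm, a low brick 130 (x) x 64 (y) mm, its top level 56.5 to 64.5 mm above the table: it differs each time and is not measured. Origin: centre of the underside; -x robot side, -y its right.
- gap_mouth (a point): Point on the base at the mouth of the gap: the shelf's lower front edge over the brick's centre line, base frame (-85, -90, 70) mm; axes as the base. The gap runs from here along +x, 5.5 to 13.5 mm high above the brick and 35 mm deep, open behind. The brick sticks out 95 mm in front of it.
- drying_shelf: Loose white ceramic slab, 260 (x) x 300 (y) x 14 mm, 1.9 kg, resting level on the three props, its underside 70 mm above the table. Origin: centre of its underside, at (45, 0, 70) mm in the base's frame, same axes. A few newtons down on its near right corner make it rock; a push up of some 9 N there lifts it.
- shelf_corner (a point): Point on the shelf's top face over the brick, where to press: 25 mm in from the shelf's front edge, on the brick's centre line, 84 mm above the table.
- shim: Loose wooden wedge, about 70 g, 120 (x) x 32 (y) mm, flat underneath. Origin on the underside at half length; +x points to the thin tip. 4 mm thick at the tip (x = 60 mm), rising evenly 1 in 7 to 18 mm at x = -40 mm. Upright grip on the tail, 34 (x) x 14 (y) mm, centred at x = -42 mm, its top 58 mm above the underside. Starts flat on the table, right of the base.
- shim_tip (a point): Middle of the shim's thin tip edge, 2 mm above its underside. Resting on the brick by its own weight the shim slides with under 1 N; once it meets the shelf the drag climbs within a few mm of travel, and 4 to 8 N of drag means that it bears well; up to there the shelf hardly moves.
- shim_grip (a point): Middle of the shim's grip, 42 mm above its underside; grip across the shim's y (14 mm).
- pot: Small brown clay pinch pot, 82 x 79 x 49 mm, standing loose on the rear left part of the shelf. Origin at the centre of its underside.
- cup: White cup, 59 mm across, 58 mm high, standing on the table to the right of the shelf. Origin at the centre of its underside.
- tape: Roll of tape, 96 mm across, 25 mm high, lying on the table to the right of the shelf, behind the cup. Origin at the centre of its underside.

How it is judged:
By the outcome, as a careful person would: the job done as asked, in the order asked, and still so for the second after the job is handed in, with the robot touching nothing.
It also fails if it takes over 72 s, if anything falls off the work surface, if the arm or the gripper's body presses on something with over 40 N, if the wrist force passes 120 N, or if a joint passes its speed limit or range.

## Robot

A 6-joint arm with a two-finger parallel gripper is mounted at the origin on a cart in front of the work surface, level with it; the furniture and walls round the work are solid. World frame = base frame: x ahead of the robot, y to its left, z up, the work surface at z = 0. Lengths are in m, angles in rad, forces in N, time in s.
With the tool pointing down it reaches from about 0.325 to 0.775 m from the base axis. Payload 9.3 kg.
Tool frame: the origin (TCP) lies on the centre line of the jaws, within the pads' length; the fingertips stand 19 mm ahead of it and the grasp point (between the pads) is the TCP; z points along the fingers, y is the line along which they close (so a half turn about z gives the same grasp; the last joint's range is limited). The gripper opens to 85 mm and grips with 20 to 120 N. Pads are 22 mm wide; open, the fingers measure 114 mm over their backs; the gripper's body (76 mm by 85 mm) begins 54 mm behind the grasp point. The pads swing forward as they close: fully open they stand 13 mm farther back than shut.
Start: joints at [-1.306, 0.259, 0.021, 1.334, 0, 1.418], TCP at [0.223, -0.503, 0.25] pointing down, gripper open.
Joint ranges: [-3.04, 3.04], [-0.91, 1.82], [-1.04, 1.36], [-1.92, 1.95], [-1.52, 1.45], [-3.14, 3.14]. Speed limits (rad/s): [2.22, 2.22, 2.79, 3.14, 3.14, 3.14].

## Interface

Orientations are given as a 3x3 rotation matrix whose columns are the frame's x, y, z axes.
In Python, from station import arm gives the robot as it stands.
- The arm moves only by the shell command python3 -m handwheel 'ROWS' [FORCE]. ROWS is JSON, a list that holds one entry, the list of rows, each a list of 7 numbers: the shift along the world's x, y, z in cm, then the turn, a rotation vector about the world's x, y, z in rad, then the opening, from 0 (shut) to 1 (fully open). A call has 1 to 20 rows; each row shifts and turns the commanded pose from where the row before left it; what a row does not reach is not made up. A row lasts 1/12 s, in which the tool goes at most 41.7 mm and 7.16 degrees, less where a joint would pass 70% of its speed; a pose out of reach is approached as far as the arm can. A call with a gripper value outside its range is refused whole. The fingers move at their own pace and stop on an object; FORCE is the grip in N (left out, the last holds). Time passes only in rows, so rows that do not move let the fingers close. It gives the time, the measured TCP pose, the force, the opening and the grip force at its end, in the units of the state.
- arm.get_state(): the state, without advancing time (a new reading comes with each control period).
- arm.camera(name): name is "side" or "top"; returns a dict with "pixels" (400x640x3 uint8, blue, green, red), "mtx" (3x3 intrinsics, pixels), "R" (3x3) and "t" (3): a world point X has camera coordinates R X + t. Camera axes: x right, y down, z forward; pixel columns grow to the right and rows downward; lengths in m; the calibration is good to about 2 mm. A picture is of the moment at which its call begins. There is no depth.
- arm.close_job(): hands the job in; it is judged then, once.
Trained networks look in the newest picture that a camera, given by its name, has taken for a name from the list of things; names that differ only in an ending like _2 or _b are one class to them, and where a whole thing is asked for, a point or a joint stands for the part that bears it (a point fixed in the world has none). Each returns a list of dicts, best first, with "conf" (0 to 1); they miss things now and then, are a little off and sometimes report something else, mostly with a low value. They report only what shows in the picture. A call takes as long as a camera call.
- arm.find_in(camera, query): "box" ([left, top, right, bottom] in pixels, round what is visible of it).
- arm.outline_of(camera, query): "pixels" (400x640 bool, what is visible of it) and "box" ([left, top, right, bottom] in pixels, round what is visible of it).
The state is a dict: "time_s": time; "joint_positions": joint angles; "qvel": joint speeds; "effort": joint torques, N m; "ee_pos": TCP position; "tcp_rot": TCP orientation; "contact_force": force on the tool from outside, world axes, zero at the start; "wrist_torque": the same for the moment, N m; "finger_gap": finger opening in m; "gripper_force": force on a finger pad.
Only numpy, scipy, OpenCV 4.12 (cv2) and the standard library are available. Lean on these libraries where they do the work, as an engineer would, in place of code of your own. Each camera call takes 0.05 s, during which the arm holds its last target. There are 200 camera calls.

## Working session

There is one attempt and no reset: what is moved stays moved. The work goes in short steps, Python scripts to look and compute and a shell command to move; the robot and the scene stay as the last step left them, time stands still between calls to the robot, and variables do not carry over. Pictures are saved under pics/ and viewed, at most 10 in all, crops included, and the job is handed in when it is done.

```bash
ls; mkdir -p pics; python3 - <<'E'
from station import arm
import cv2,numpy as np
np.set_printoptions(precision=4,suppress=True)
s=arm.get_state();print(s['time_s'],s['ee_pos'],s['tcp_rot'],s['contact_force'],s['finger_gap'])
for c in ("side","top"):
    d=arm.camera(c);cv2.imwrite(f"pics/{c}0.png",d["pixels"])
    print(c,d["mtx"].tolist(),d["R"].tolist(),d["t"].tolist())
    for q in ("kiln_base","drying_shelf","shim","pot","cup","tape"):
        print(q,[(np.round(r["box"]).tolist(),round(r["conf"],2)) for r in arm.find_in(c,q)[:2]])
E
```

```text
pics
0.0 [ 0.2231 -0.5024  0.2497] [[ 0.914   0.4058 -0.0004]
 [ 0.4058 -0.914   0.0013]
 [ 0.0002 -0.0014 -1.    ]] [-0.1946 -0.042   0.3359] 0.08500297502976982
side [[475.9928950866961, 0.0, 310.57042966187066], [0.0, 475.9928950866961, 196.04450768842943], [0.0, 0.0, 1.0]] [[-0.9264641661404028, -0.3763295525129771, -0.006341668798566254], [-0.2146342661759405, 0.5420866912196968, -0.8124494759587187], [0.3091864819827733, -0.7513441868463904, -0.5829971117006092]] [0.5193693228639816, 0.24090417594709712, 0.9390612334329911]
kiln_base [([153.0, 212.0, 361.0, 331.0], 0.9), ([368.0, 165.0, 410.0, 192.0], 0.64)]
drying_shelf [([153.0, 168.0, 321.0, 284.0], 0.98)]
shim [([364.0, 166.0, 412.0, 190.0], 0.78)]
pot [([186.0, 193.0, 221.0, 219.0], 0.63)]
cup [([319.0, 154.0, 341.0, 179.0], 0.92)]
tape [([276.0, 154.0, 309.0, 175.0], 0.79)]
top [[366.26658496175656, 0.0, 318.2688800769759], [0.0, 366.26658496175656, 203.0034131531084], [0.0, 0.0, 1.0]] [[0.0010078947236403534, -0.9999636862676227, -0.008462286587763837], [-0.9863041887328466, 0.0004016595464258801, -0.16493600564355224], [0.1649334151597765, 0.00851262683759571, -0.9862679675159567]] [-0.05921989549976901, 0.5819890459713766, 1.0248981493776366]
kiln_base [([220.0, 132.0, 341.0, 242.0], 0.56)]
drying_shelf [([221.0, 112.0, 339.0, 212.0], 0.61)]
shim [([398.0, 227.0, 418.0, 264.0], 0.8)]
pot [([252.0, 114.0, 282.0, 145.0], 0.64)]
cup [([390.0, 181.0, 414.0, 198.0], 0.78), ([396.0, 225.0, 419.0, 266.0], 0.24)]
tape [([379.0, 140.0, 409.0, 170.0], 0.56)]
```

```bash
python3 - <<'E'
import cv2,numpy as np
a=cv2.imread("pics/side0.png")[140:340,140:430];b=cv2.imread("pics/top0.png")[100:280,200:440]
cv2.imwrite("pics/v1.png",cv2.resize(a,(797,550),interpolation=2)); cv2.imwrite("pics/v2.png",cv2.resize(b,(780,585),interpolation=2))
E
```

```text
(no output)
```

View pics/v1.png

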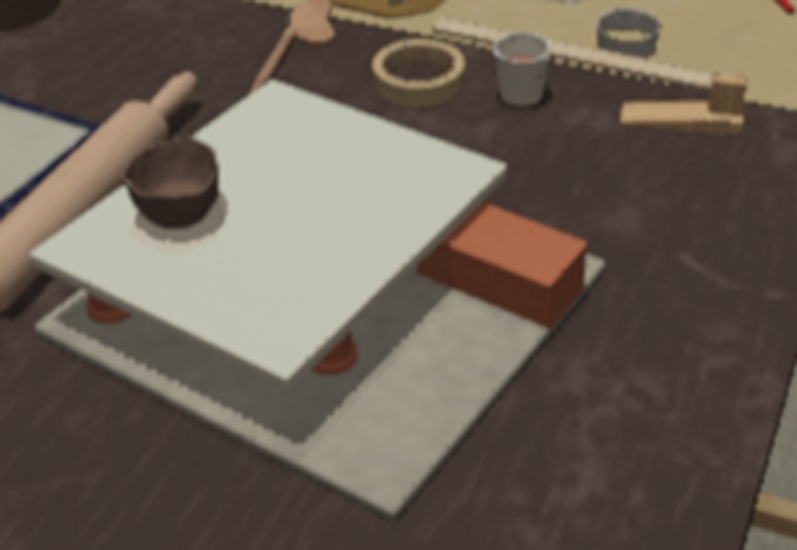

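View pics/v2.png

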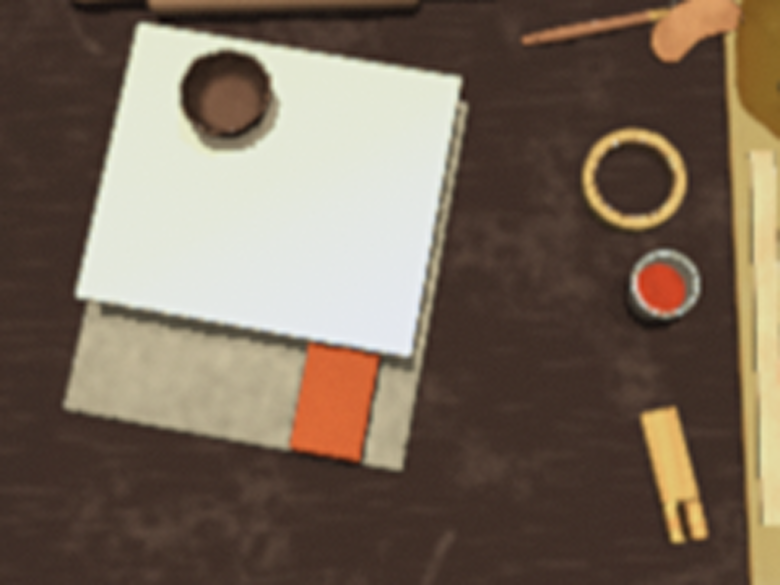

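The pictures show the shelf with the brick protruding toward the robot: brick at about side px (330–355, 215–258) and top px (289–316, 206–242). The shim lies on the table on the right, with its thin tip pointing ahead (top px 398–418, 226–267). The cup and tape are beyond it. Next I fit poses to the outlines.

```bash
cat > lib.py <<'E'
from station import arm
import cv2,numpy as np
from scipy.optimize import minimize,least_squares
from scipy.spatial.transform import Rotation as Ro
np.set_printoptions(precision=4,suppress=True)
def proj(d,X):
    p=(np.atleast_2d(X)@np.array(d["R"]).T+d["t"])@np.array(d["mtx"]).T
    return p[:,:2]/p[:,2:]
def box(x0,x1,y0,y1,z0,z1): return np.array([[x,y,z] for x in(x0,x1) for y in(y0,y1) for z in(z0,z1)],float)
def wedge():
    w=[[60,0],[60,4],[-40,18],[-60,18],[-60,0]]
    return np.array([[x,y,z] for x,z in w for y in(-16,16)],float)/1e3
SHIM=[wedge(),box(-.059,-.025,-.007,.007,0,.058)]
SHELF=[box(-.13,.13,-.15,.15,0,.014)]
def pose(p,X,z=0): 
    c,s=np.cos(p[2]),np.sin(p[2]); return X@np.array([[c,s,0],[-s,c,0],[0,0,1]])+[p[0],p[1],z]
def sil(d,parts,p,z,k=4):
    m=np.zeros((400*k,640*k),np.uint8)
    for P in parts:
        q=cv2.convexHull(((proj(d,pose(p,P,z))+.5)*k*16).astype(np.int32)); cv2.fillConvexPoly(m,q,1,shift=4)
    return cv2.resize(m.astype(np.float32),(640,400),interpolation=cv2.INTER_AREA)
def fit(views,parts,p0,z):
    def cost(p):
        c=0
        for d,m in views:
            s=sil(d,parts,p,z); c+=1-np.minimum(s,m).sum()/np.maximum(s,m).sum()
        return c
    sx=np.array(p0)+np.array([[0,0,0],[.01,0,0],[0,.01,0],[0,0,.1]])
    r=minimize(cost,p0,method="Nelder-Mead",options=dict(initial_simplex=sx,xatol=1e-4,fatol=1e-5))
    return r.x,r.fun/len(views)
def views(q,cams=("side","top"),extra=None):
    V=[]
    for c in cams:
        d=arm.camera(c);o=arm.outline_of(c,q)
        if not o: print("miss",c,q);continue
        m=o[0]["pixels"].astype(np.float32)
        if extra:
            e=arm.outline_of(c,extra)
            if e: m=np.maximum(m,e[0]["pixels"])
        V.append((d,m))
    return V
E
python3 - <<'E'
from lib import *
V=views("shim")
for v in (V,V[:1],V[1:]): print("shim",fit(v,SHIM,[.46,-.27,.15],0))
# base/shelf by corners
B=lambda x,y,z:np.array([x,y,z])/1e3
side=[((505,165),(-85,-150,84)),((275,82),(175,-150,84)),((33,255),(175,150,84)),((290,372),(-85,150,84)),((605,262),(-180,-160,12)),((393,512),(-180,160,12)),((38,325),(180,160,12))]
top=[((137,22),(175,150,84)),((462,75),(175,-150,84)),((412,355),(-85,-150,84)),((78,297),(-85,150,84)),((65,408),(-180,160,12)),((403,470),(-180,-160,12))]
ds,dt=[arm.camera(c) for c in("side","top")]
us=np.array([a for a,_ in side])/2.75+140;ut=np.array([a for a,_ in top])/3.25+[200,100]
Xs=np.array([b for _,b in side])/1e3;Xt=np.array([b for _,b in top])/1e3
f=lambda p:np.r_[(proj(ds,pose(p,Xs))-us).ravel(),(proj(dt,pose(p,Xt))-ut).ravel()]
r=least_squares(f,[.6,0,-.15]);print("base",r.x,abs(r.fun).mean(),abs(r.fun).max())
V=views("drying_shelf",extra="pot");p0=pose(r.x,np.array([[.045,0,0]]))[0]
for v in (V,V[:1],V[1:]):
    s,c=fit(v,SHELF,[p0[0],p0[1],r.x[2]],.07); print("shelf",s,c,"->base",pose([s[0],s[1],s[2]],np.array([[-.045,0,0]]))[0])
p=r.x
print("mouth",pose(p,np.array([[-.085,-.09,.07],[-.18,-.09,.06],[-.06,-.09,.084]])))
# brick top height from side corners (front edge of top): 
for zz in (.0565,.0605,.0645): print(zz,(proj(ds,pose(p,np.array([[-.18,-.122,zz],[-.18,-.058,zz]])))-140)*2.75)
E
```

```text
shim (array([ 0.4604, -0.3225,  0.1735]), np.float64(0.07954046130180359))
shim (array([ 0.4613, -0.3223,  0.1606]), np.float64(0.08440947532653809))
shim (array([ 0.46, -0.27,  0.15]), np.float64(1.0))
base [ 0.6676  0.0493 -0.1778] 0.6642437025098425 1.797344107888648
shelf [ 0.7118  0.0429 -0.1851] 0.03605678677558899 ->base [0.6676 0.0512 0.    ]
shelf [ 0.7149  0.0428 -0.178 ] 0.03786557912826538 ->base [0.6706 0.0508 0.    ]
shelf [ 0.7104  0.0423 -0.1832] 0.02512282133102417 ->base [0.6661 0.0504 0.    ]
mouth [[ 0.568  -0.0243  0.07  ]
 [ 0.4745 -0.0075  0.06  ]
 [ 0.5926 -0.0287  0.084 ]]
0.0565 [[589.4274 242.8817]
 [551.3365 286.6892]]
0.0605 [[589.6569 239.1276]
 [551.4899 282.8748]]
0.0645 [[589.8875 235.3573]
 [551.644  279.0432]]
```

```bash
python3 - <<'E'
from lib import *
V=views("shim")
for v in (V,V[:1],V[1:]):
    p,c=fit(v,SHIM,[.46,-.322,.17],0); print(p,c,pose(p,np.array([[-.042,0,.042]])))
E
python3 -m handwheel '[[[1.96,1.72,0,0,0,-0.025,1],[1.96,1.72,0,0,0,-0.025,1],[1.96,1.72,0,0,0,-0.025,1],[1.96,1.72,0,0,0,-0.025,1],[1.96,1.72,0,0,0,-0.025,1],[1.96,1.72,0,0,0,-0.025,1],[1.96,1.72,0,0,0,-0.025,1],[1.96,1.72,0,0,0,-0.025,1],[1.96,1.72,0,0,0,-0.025,1],[1.96,1.72,0,0,0,-0.025,1],[0,0,0,0,0,0,1],[0,0,0,0,0,0,1]]]' 30
```

```text
[ 0.461  -0.3225  0.1731] 0.07744494080543518 [[ 0.4196 -0.3297  0.042 ]]
[ 0.4621 -0.322   0.1776] 0.06282508373260498 [[ 0.4208 -0.3294  0.042 ]]
[ 0.459  -0.3226  0.1766] 0.07600432634353638 [[ 0.4176 -0.33    0.042 ]]
time_s: 2.5
ee_pos: [0.4199, -0.3298, 0.2503]
tcp_rot: [[0.986, 0.17, -0.0], [0.17, -0.986, -0.0], [-0.0, 0.0, -1.0]]
contact_force: [-1.0, 0.2, -0.8]
finger_gap: 0.0854
gripper_force: 0.0
```

```bash
python3 -m handwheel '[[[0,0,-2.5,0,0,0,1],[0,0,-2.5,0,0,0,1],[0,0,-2.5,0,0,0,1],[0,0,-2.5,0,0,0,1],[0,0,-2.5,0,0,0,1],[0,0,-2.5,0,0,0,1],[0,0,-2.5,0,0,0,0.8],[0,0,-2.0,0,0,0,0.6],[0,0,-1.1,0,0,0,0.45],[0,0,0,0,0,0,0.3],[0,0,0,0,0,0,0.3],[0,0,0,0,0,0,0.3]]]' 30
python3 -m handwheel '[[[0,0,0,0,0,0,0],[0,0,0,0,0,0,0],[0,0,0,0,0,0,0],[0,0,0,0,0,0,0],[0,0,0,0,0,0,0],[0,0,0,0,0,0,0],[0,0,0,0,0,0,0],[0,0,0,0,0,0,0]]]' 30
```

```text
time_s: 3.5
ee_pos: [0.4192, -0.3315, 0.0451]
tcp_rot: [[0.986, 0.166, 0.001], [0.166, -0.986, -0.001], [0.001, 0.001, -1.0]]
contact_force: [-0.0, -0.6, 0.8]
finger_gap: 0.0254
gripper_force: 0.0
time_s: 4.17
ee_pos: [0.4195, -0.3312, 0.0452]
tcp_rot: [[0.986, 0.167, 0.001], [0.167, -0.986, -0.002], [0.001, 0.002, -1.0]]
contact_force: [-1.1, 0.4, 6.1]
finger_gap: 0.0134
gripper_force: 35.3
```

```bash
python3 -m handwheel '[[[0,0,0.5,0,0,0,0],[0,0,1.5,0,0,0,0],[0,0,2,0,0,0,0],[0,0,2,0,0,0,0],[0,0,2,0,0,0,0],[0,0,2,0,0,0,0],[0,0,0,0,0,0,0],[0,0,0,0,0,0,0]]]' 40
python3 -m handwheel '[[[0.23,2.0,0,0,0,-0.022,0],[0.23,2.0,0,0,0,-0.022,0],[0.23,2.0,0,0,0,-0.022,0],[0.23,2.0,0,0,0,-0.022,0],[0.23,2.0,0,0,0,-0.022,0],[0.23,2.0,0,0,0,-0.022,0],[0.23,2.0,0,0,0,-0.022,0],[0.23,2.0,0,0,0,-0.022,0],[0.23,2.0,0,0,0,-0.022,0],[0.23,2.0,0,0,0,-0.022,0],[0.23,2.0,0,0,0,-0.022,0],[0.23,2.0,0,0,0,-0.022,0],[0.23,2.0,0,0,0,-0.022,0],[0.23,2.0,0,0,0,-0.022,0],[0.23,2.0,0,0,0,-0.022,0],[0.23,2.0,0,0,0,-0.022,0],[0,0.7,0,0,0,0,0],[0,0,0,0,0,0,0],[0,0,0,0,0,0,0]]]'
python3 - <<'E'
from lib import *
print(arm.get_state()["contact_force"])
for c in("side","top"):
    d=arm.camera(c);im=d["pixels"];cv2.imwrite(f"pics/{c}1.png",im)
a=cv2.imread("pics/side1.png")[140:300,270:430];cv2.imwrite("pics/v3.png",cv2.resize(a,(600,600),interpolation=2))
E
```

```text
time_s: 4.83
ee_pos: [0.4195, -0.3309, 0.1453]
tcp_rot: [[0.986, 0.167, 0.001], [0.167, -0.986, -0.002], [0.001, 0.002, -1.0]]
contact_force: [0.5, -1.1, -1.2]
finger_gap: 0.0139
gripper_force: 39.2
time_s: 6.42
ee_pos: [0.4556, -0.0037, 0.1437]
tcp_rot: [[0.983, -0.182, -0.001], [-0.182, -0.983, -0.0], [-0.001, 0.0, -1.0]]
contact_force: [-0.3, -0.3, -0.7]
finger_gap: 0.0133
gripper_force: 39.2
[-0.3194 -0.2731 -0.7454]
```

View pics/v3.png

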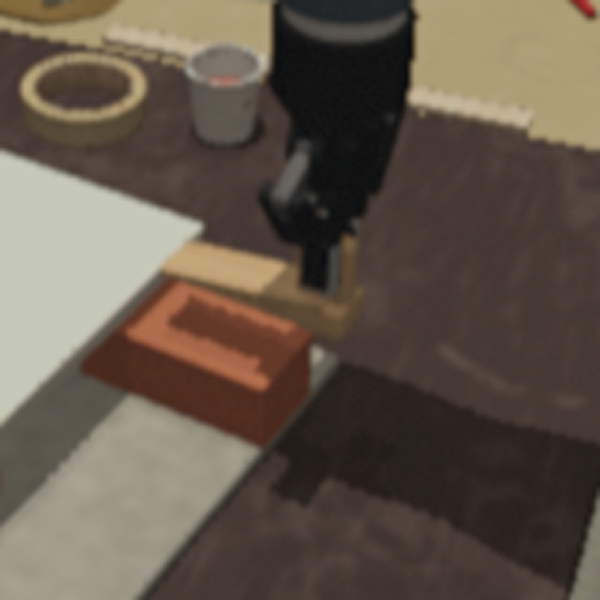

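The shim is held level above the brick, with its tip at side px ≈(313, 212) just short of the shelf's front edge. Next I check its yaw and position against a prediction.

```bash
python3 - <<'E'
from lib import *
d=arm.camera("side");t=arm.camera("top")
yaw=-.183;g=np.array([.4556,-.0037]);u=np.array([np.cos(yaw),np.sin(yaw)])
c=g+.042*u;p=[*c,yaw];z=.1437-.0452
P=np.array([[60,16,0],[60,-16,4],[60,16,4],[-60,16,0],[-60,-16,0],[-60,16,18]])/1e3
print((proj(d,pose(p,P,z))-[270,140])*3.75)
im=t["pixels"].copy();s=sil(t,SHIM,p,z);cs,_=cv2.findContours((s>.5).astype(np.uint8),0,1)
k=cv2.resize(im[190:260,260:350],(771,600),interpolation=2)
for q in cs: cv2.polylines(k,[((q-[260,190]+.5)*8.57).astype(int)],True,(0,255,0),1)
cv2.imwrite("pics/v4.png",k)
print(arm.get_state()["contact_force"])
E
python3 -m handwheel '[[[0,0,-0.8,0,0,0,0],[0,0,-0.8,0,0,0,0],[0,0,-0.8,0,0,0,0],[0,0,-0.4,0,0,0,0],[0,0,-0.2,0,0,0,0],[0,0,0,0,0,0,0],[0,0,0,0,0,0,0]]]'
```

```text
[[158.0126 273.1852]
 [186.3833 240.5148]
 [157.9828 267.8361]
 [337.6317 342.4099]
 [363.6128 312.1612]
 [339.3816 317.5932]]
[ 0.6986 -0.0548 -1.0684]
time_s: 7.2
ee_pos: [0.456, -0.0037, 0.1142]
tcp_rot: [[0.983, -0.183, -0.0], [-0.183, -0.983, 0.0], [-0.0, -0.0, -1.0]]
contact_force: [0.8, 0.1, -1.4]
finger_gap: 0.0135
gripper_force: 39.2
```

View pics/v4.png

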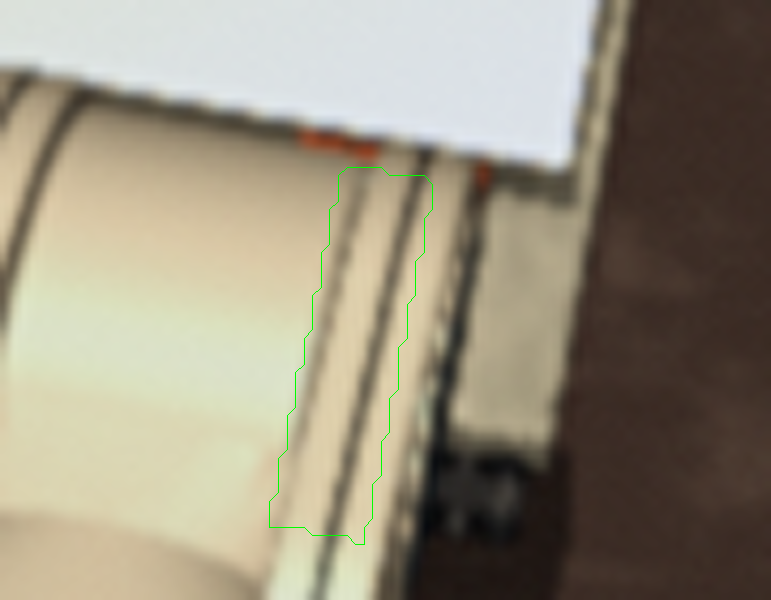

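The arm hides the shim from the top camera. The side-view prediction agrees to about 1.5 mm, and the brick is centred under the outline. Next I lower the shim until it touches.

```bash
python3 -m handwheel '[[[0,0,-0.2,0,0,0,0],[0,0,-0.2,0,0,0,0],[0,0,0,0,0,0,0]]]' | grep -E 'ee_pos|contact'
python3 -m handwheel '[[[0,0,-0.1,0,0,0,0],[0,0,-0.1,0,0,0,0],[0,0,0,0,0,0,0]]]'| grep -E 'ee_pos|contact'
python3 -m handwheel '[[[0,0,-0.1,0,0,0,0],[0,0,-0.1,0,0,0,0],[0,0,0,0,0,0,0]]]'| grep -E 'ee_pos|contact'
python3 -m handwheel '[[[0,0,-0.1,0,0,0,0],[0,0,0,0,0,0,0]]]'| grep -E 'ee_pos|contact'
```

```text
ee_pos: [0.4559, -0.0036, 0.1101]
contact_force: [0.1, -1.3, -1.1]
ee_pos: [0.4559, -0.0037, 0.1082]
contact_force: [-0.3, 0.1, -0.9]
ee_pos: [0.4559, -0.0037, 0.1061]
contact_force: [0.0, 0.5, -1.3]
ee_pos: [0.4559, -0.0037, 0.1052]
contact_force: [-0.4, 0.5, 0.1]
```

```bash
python3 -m handwheel '[[[0,0,-0.03,0,0,0,0],[0,0,0,0,0,0,0],[0,0,0,0,0,0,0]]]' | grep -E 'ee_pos|contact'
python3 - <<'E'
from lib import *
f=[]
for i in range(4): arm.camera("side"); s=arm.get_state(); f.append(s["contact_force"])
print(np.mean(f,0),s["wrist_torque"],s["ee_pos"])
E
```

```text
ee_pos: [0.456, -0.0037, 0.105]
contact_force: [0.2, 0.5, -0.9]
[ 0.3423  0.0335 -0.8805] [ 0.006   0.0301 -0.0445] [ 0.456  -0.0037  0.105 ]
```

```bash
M(){ grep -E 'ee_pos|contact' | tr '\n' ' ';echo; }
python3 -m handwheel '[[[0,0,-0.07,0,0,0,0],[0,0,0,0,0,0,0],[0,0,0,0,0,0,0]]]' | M
python3 -m handwheel '[[[0,0,-0.07,0,0,0,0],[0,0,0,0,0,0,0],[0,0,0,0,0,0,0]]]' | M
python3 -m handwheel '[[[0,0,0,0,0,0,0]]]' | M
```

```text
ee_pos: [0.456, -0.0037, 0.1044] contact_force: [-0.4, 1.0, 1.8] 
ee_pos: [0.456, -0.0036, 0.1043] contact_force: [-3.8, 2.6, 10.8] 
ee_pos: [0.456, -0.0036, 0.1043] contact_force: [-3.5, 1.7, 10.7]
```

```bash
M(){ grep -E 'ee_pos|contact' | tr '\n' ' ';echo; }
python3 -m handwheel '[[[0,0,0.08,0,0,0,0],[0,0,0,0,0,0,0],[0,0,0,0,0,0,0]]]' | M
python3 -m handwheel '[[[0.246,-0.045,0,0,0,0,0],[0.246,-0.045,0,0,0,0,0],[0.246,-0.045,0,0,0,0,0],[0.246,-0.045,0,0,0,0,0],[0,0,0,0,0,0,0]]]' | M
python3 -m handwheel '[[[0,0,0,0,0,0,0]]]' | M
```

```text
ee_pos: [0.456, -0.0037, 0.1044] contact_force: [-1.1, 0.3, 2.3] 
ee_pos: [0.4657, -0.0055, 0.1044] contact_force: [-1.6, 0.2, 4.9] 
ee_pos: [0.4657, -0.0055, 0.1044] contact_force: [-2.8, 0.7, 5.1]
```

```bash
M(){ grep -E 'ee_pos|contact' | tr '\n' ' ';echo; }
python3 -m handwheel '[[[0,0,0.04,0,0,0,0],[0,0,0,0,0,0,0]]]' | M
python3 -m handwheel '[[[0.246,-0.045,0,0,0,0,0],[0.246,-0.045,0,0,0,0,0],[0.246,-0.045,0,0,0,0,0],[0.246,-0.045,0,0,0,0,0],[0,0,0,0,0,0,0]]]' | M
python3 -m handwheel '[[[0,0,0,0,0,0,0]]]' | M
python3 - <<'E'
from lib import *
d=arm.camera("side");cv2.imwrite("pics/v5.png",cv2.resize(d["pixels"][170:270,280:400],(720,600),interpolation=2))
E
```

```text
ee_pos: [0.4659, -0.0055, 0.1046] contact_force: [0.2, -0.3, -0.8] 
ee_pos: [0.4763, -0.0074, 0.1047] contact_force: [-0.3, -0.3, 0.0] 
ee_pos: [0.4758, -0.0073, 0.1047] contact_force: [1.1, 0.7, -1.1]
```

View pics/v5.png

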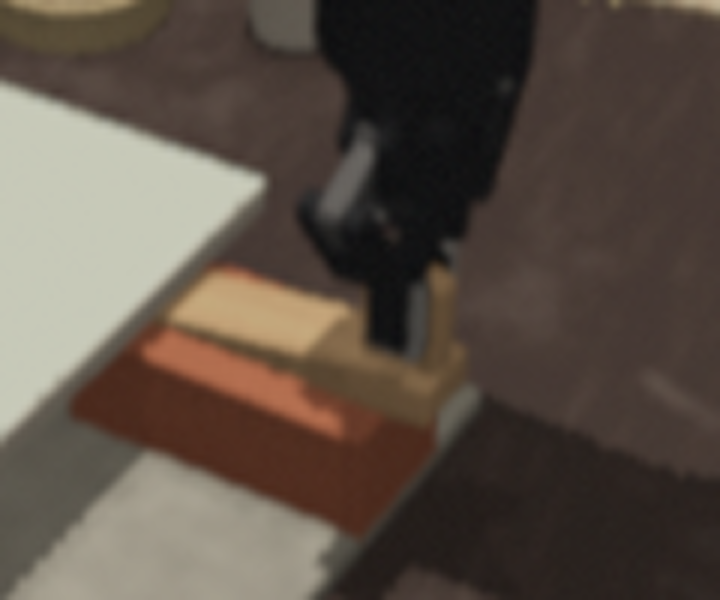

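The shim is flat on the brick and aligned with it, its tip just entering under the shelf edge (side px ≈(308, 222)). I'll keep sliding.

```bash
M(){ grep -E 'ee_pos|contact' | tr '\n' ' ';echo; }
python3 -m handwheel '[[[0.246,-0.045,0,0,0,0,0],[0.246,-0.045,0,0,0,0,0],[0.246,-0.045,0,0,0,0,0],[0.246,-0.045,0,0,0,0,0],[0.246,-0.045,0,0,0,0,0],[0.246,-0.045,0,0,0,0,0],[0,0,0,0,0,0,0]]]' | M
python3 -m handwheel '[[[0.197,-0.036,0,0,0,0,0],[0.197,-0.036,0,0,0,0,0],[0.197,-0.036,0,0,0,0,0],[0,0,0,0,0,0,0]]]' | M
python3 -m handwheel '[[[0.197,-0.036,0,0,0,0,0],[0.197,-0.036,0,0,0,0,0],[0,0,0,0,0,0,0]]]' | M
```

```text
ee_pos: [0.4909, -0.0101, 0.1048] contact_force: [0.4, 0.2, -1.0] 
ee_pos: [0.4967, -0.0111, 0.1048] contact_force: [-0.0, 0.1, -0.8] 
ee_pos: [0.5007, -0.0119, 0.1048] contact_force: [-0.3, -1.2, 0.0]
```

```bash
M(){ grep -E 'ee_pos|contact' | tr '\n' ' ';echo; }
python3 -m handwheel '[[[0.197,-0.036,-0.01,0,0,0,0],[0.197,-0.036,-0.01,0,0,0,0],[0,0,0,0,0,0,0]]]' | M
python3 -m handwheel '[[[0.197,-0.036,0,0,0,0,0],[0,0,0,0,0,0,0],[0,0,0,0,0,0,0]]]' | M
python3 -m handwheel '[[[0.197,-0.036,0,0,0,0,0],[0,0,0,0,0,0,0],[0,0,0,0,0,0,0]]]' | M
```

```text
ee_pos: [0.5046, -0.0126, 0.1046] contact_force: [-0.4, -0.2, -0.6] 
ee_pos: [0.5062, -0.0129, 0.1045] contact_force: [0.0, -0.4, -1.7] 
ee_pos: [0.5082, -0.0132, 0.1046] contact_force: [-0.8, -0.1, -0.0]
```

```bash
M(){ grep -E 'ee_pos|contact' | tr '\n' ' ';echo; }
python3 -m handwheel '[[[0.15,-0.027,0,0,0,0,0],[0,0,0,0,0,0,0],[0,0,0,0,0,0,0]]]' | M
python3 -m handwheel '[[[0.15,-0.027,0,0,0,0,0],[0,0,0,0,0,0,0],[0,0,0,0,0,0,0]]]' | M
python3 -m handwheel '[[[0.1,-0.018,0,0,0,0,0],[0,0,0,0,0,0,0],[0,0,0,0,0,0,0]]]' | M
```

```text
ee_pos: [0.5097, -0.0135, 0.1046] contact_force: [-1.1, 0.7, -1.1] 
ee_pos: [0.5112, -0.0138, 0.1046] contact_force: [-0.3, -0.5, -0.3] 
ee_pos: [0.5122, -0.014, 0.1046] contact_force: [1.4, 0.7, -1.0]
```

```bash
M(){ grep -E 'ee_pos|contact' | tr '\n' ' ';echo; }
for i in 1; do
python3 -m handwheel '[[[0.1,-0.018,0,0,0,0,0],[0,0,0,0,0,0,0],[0,0,0,0,0,0,0]]]' | M
python3 -m handwheel '[[[0.1,-0.018,0,0,0,0,0],[0,0,0,0,0,0,0],[0,0,0,0,0,0,0]]]' | M
python3 -m handwheel '[[[0.1,-0.018,0,0,0,0,0],[0,0,0,0,0,0,0],[0,0,0,0,0,0,0]]]' | M
done
```

```text
ee_pos: [0.5132, -0.0141, 0.1046] contact_force: [0.8, 0.7, -0.4] 
ee_pos: [0.5141, -0.0143, 0.1045] contact_force: [0.3, -0.1, -1.2] 
ee_pos: [0.515, -0.0145, 0.1045] contact_force: [-1.2, 0.1, -0.9]
```

```bash
M(){ grep -E 'ee_pos|contact' | tr '\n' ' ';echo; }
python3 -m handwheel '[[[0.1,-0.018,0,0,0,0,0],[0,0,0,0,0,0,0],[0,0,0,0,0,0,0]]]' | M
python3 -m handwheel '[[[0.1,-0.018,0,0,0,0,0],[0,0,0,0,0,0,0],[0,0,0,0,0,0,0]]]' | M
python3 -m handwheel '[[[0.1,-0.018,0,0,0,0,0],[0,0,0,0,0,0,0],[0,0,0,0,0,0,0]]]' | M
```

```text
ee_pos: [0.5154, -0.0145, 0.1045] contact_force: [-5.5, 1.4, 1.2] 
ee_pos: [0.5158, -0.0145, 0.1045] contact_force: [-8.0, 2.1, 4.6] 
ee_pos: [0.516, -0.0146, 0.1045] contact_force: [-12.9, 2.7, 7.3]
```

```bash
M(){ grep -E 'ee_pos|contact' | tr '\n' ' ';echo; }
python3 -m handwheel '[[[-0.1,0.018,0,0,0,0,0],[0,0,0,0,0,0,0]]]' | M
python3 - <<'E'
from lib import *
f=[]
for i in range(3): d=arm.camera("side"); s=arm.get_state(); f.append(s["contact_force"])
print(np.mean(f,0),s["wrist_torque"],s["ee_pos"],s["time_s"])
a=cv2.imread("pics/side0.png").astype(int);b=d["pixels"].astype(int)
g=lambda i:i.mean(2).astype(np.float32)[205:275,150:290]
w=np.outer(np.hanning(70),np.hanning(140)).astype(np.float32)
print("shelf shift px",cv2.phaseCorrelate(g(a),g(b),w))
cv2.imwrite("pics/v6.png",cv2.resize(d["pixels"][170:270,280:400],(720,600),interpolation=2))
E
```

```text
ee_pos: [0.516, -0.0146, 0.1045] contact_force: [-7.1, 1.2, 3.0] 
[-7.1722  1.7901  2.8111] [ 0.2032  1.3681 -0.0714] [ 0.516  -0.0146  0.1045] 15.1
shelf shift px ((-0.04172255999881713, 0.020877978565074784), 0.8981786215746844)
```

View pics/v6.png

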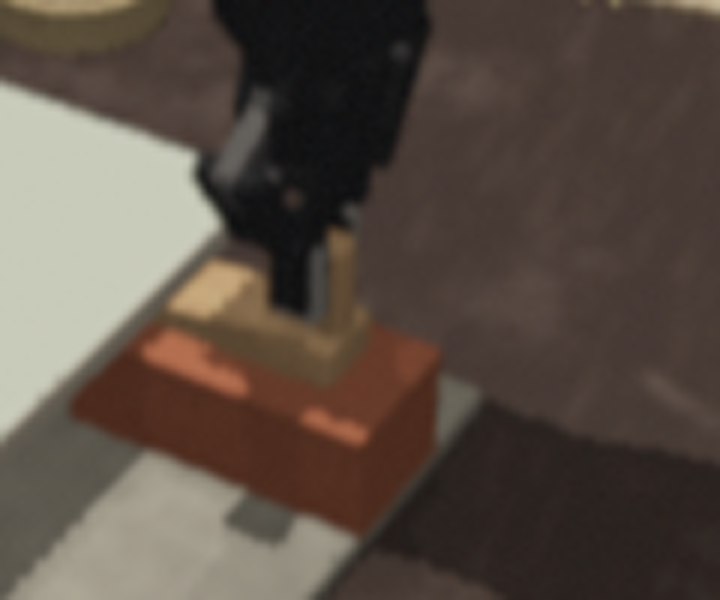

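The shelf has not moved (shift under 0.1 px) and the shim is straight. The last step overshot to about 13 N, so I'll ease the shim back a fraction of a millimetre and reseat it to about 6 N.

```bash
M(){ grep -E 'ee_pos|contact' | tr '\n' ' ';echo; }
python3 -m handwheel '[[[-0.12,0.022,0,0,0,0,0],[0,0,0,0,0,0,0],[0,0,0,0,0,0,0]]]' | M
python3 -m handwheel '[[[-0.06,0.011,0,0,0,0,0],[0,0,0,0,0,0,0],[0,0,0,0,0,0,0]]]' | M
python3 -m handwheel '[[[-0.04,0.007,0,0,0,0,0],[0,0,0,0,0,0,0],[0,0,0,0,0,0,0]]]' | M
```

```text
ee_pos: [0.5159, -0.0146, 0.1045] contact_force: [-1.8, -0.2, -2.1] 
ee_pos: [0.5158, -0.0147, 0.1045] contact_force: [3.6, -0.3, -6.3] 
ee_pos: [0.5149, -0.0145, 0.1046] contact_force: [2.4, 0.0, -3.7]
```

```bash
M(){ grep -E 'ee_pos|contact' | tr '\n' ' ';echo; }
python3 -m handwheel '[[[0.08,-0.015,0,0,0,0,0],[0,0,0,0,0,0,0],[0,0,0,0,0,0,0]]]' | M
python3 -m handwheel '[[[0.04,-0.007,0,0,0,0,0],[0,0,0,0,0,0,0],[0,0,0,0,0,0,0]]]' | M
```

```text
ee_pos: [0.5151, -0.0145, 0.1046] contact_force: [-3.6, 1.1, 0.4] 
ee_pos: [0.5153, -0.0145, 0.1045] contact_force: [-5.4, 1.1, 1.0]
```

```bash
M(){ grep -E 'ee_pos|contact' | tr '\n' ' ';echo; }
python3 -m handwheel '[[[0.03,-0.005,0,0,0,0,0],[0,0,0,0,0,0,0],[0,0,0,0,0,0,0]]]' | M
python3 -m handwheel '[[[0,0,0,0,0,0,0],[0,0,0,0,0,0,0]]]' | M
```

```text
ee_pos: [0.5154, -0.0145, 0.1046] contact_force: [-6.8, 0.9, 1.7] 
ee_pos: [0.5154, -0.0145, 0.1045] contact_force: [-7.3, 1.6, 1.8]
```

```bash
M(){ grep -E 'ee_pos|contact|gap' | tr '\n' ' ';echo; }
python3 -m handwheel '[[[-0.08,0.014,0,0,0,0,0],[0,0,0,0,0,0,0]]]' 20| M
python3 -m handwheel '[[[0,0,0,0,0,0,0.25],[0,0,0,0,0,0,0.4],[0,0,0,0,0,0,0.5],[0,0,0,0,0,0,0.5],[0,0,0,0,0,0,0.5],[0,0,0,0,0,0,0.5],[0,0,0,0,0,0,0.5]]]' | M
python3 -m handwheel '[[[0,0,0.5,0,0,0,0.5],[0,0,1,0,0,0,0.5],[0,0,2,0,0,0,0.5],[0,0,2,0,0,0,0.5],[0,0,2,0,0,0,0.5],[0,0,1,0,0,0,0.5],[0,0,0,0,0,0,0],[0,0,0,0,0,0,0],[0,0,0,0,0,0,0],[0,0,0,0,0,0,0],[0,0,0,0,0,0,0],[0,0,0,0,0,0,0],[0,0,0,0,0,0,0]]]' | M
python3 - <<'E'
from lib import *
d=arm.camera("side")
g=lambda i:i.mean(2).astype(np.float32)[205:275,150:290]
w=np.outer(np.hanning(70),np.hanning(140)).astype(np.float32)
print("shelf shift px",cv2.phaseCorrelate(g(cv2.imread("pics/side0.png")),g(d["pixels"]),w))
cv2.imwrite("pics/v7.png",cv2.resize(d["pixels"][170:270,280:400],(720,600),interpolation=2))
E
```

```text
ee_pos: [0.5154, -0.0145, 0.1045] contact_force: [-3.4, 0.8, -1.1] finger_gap: 0.0134 
ee_pos: [0.5157, -0.0146, 0.1046] contact_force: [0.7, 0.0, 1.0] finger_gap: 0.0427 
ee_pos: [0.5155, -0.0146, 0.1891] contact_force: [-1.2, -0.7, -0.3] finger_gap: -0.0002 
shelf shift px ((-0.0019928073647719202, 0.010738721962376019), 0.9266278960822542)
```

View pics/v7.png

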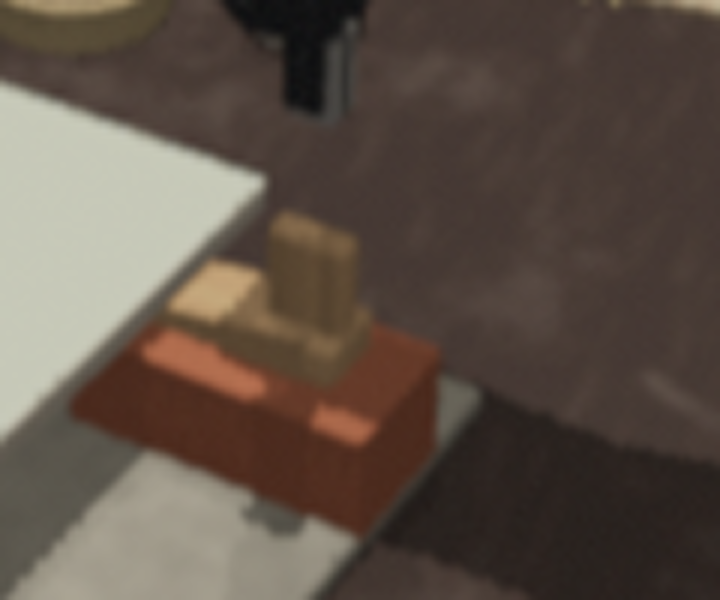

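The shim stands alone, straight, and the shelf is unmoved. Next is the press at the shelf corner.

```bash
M(){ grep -E 'time|ee_pos|contact' | tr '\n' ' ';echo; }
python3 -m handwheel '[[[1.54,-0.28,0,0,0,0,0],[1.54,-0.28,0,0,0,0,0],[1.54,-0.28,0,0,0,0,0],[1.54,-0.28,0,0,0,0,0],[1.54,-0.28,0,0,0,0,0],[0,0,-1.5,0,0,0,0],[0,0,-2,0,0,0,0],[0,0,-2,0,0,0,0],[0,0,-1.5,0,0,0,0],[0,0,-0.8,0,0,0,0],[0,0,0,0,0,0,0],[0,0,0,0,0,0,0]]]' | M
python3 -m handwheel '[[[0,0,-0.1,0,0,0,0],[0,0,-0.1,0,0,0,0],[0,0,0,0,0,0,0]]]' | M
python3 -m handwheel '[[[0,0,-0.1,0,0,0,0],[0,0,0,0,0,0,0]]]' | M
python3 -m handwheel '[[[0,0,-0.1,0,0,0,0],[0,0,0,0,0,0,0]]]' | M
```

```text
time_s: 19.65 ee_pos: [0.5927, -0.0286, 0.1118] contact_force: [-0.1, -1.7, 0.4] 
time_s: 19.9 ee_pos: [0.593, -0.0286, 0.1103] contact_force: [0.6, 0.0, -0.6] 
time_s: 20.07 ee_pos: [0.5927, -0.0286, 0.1088] contact_force: [0.2, -0.9, -0.2] 
time_s: 20.23 ee_pos: [0.5926, -0.0286, 0.1075] contact_force: [-0.1, 0.2, 0.8]
```

```bash
M(){ grep -E 'time|ee_pos|contact' | tr '\n' ' ';echo; }
python3 -m handwheel '[[[0,0,-0.1,0,0,0,0],[0,0,-0.1,0,0,0,0],[0,0,0,0,0,0,0],[0,0,0,0,0,0,0]]]' | M
python3 -m handwheel '[[[0,0,-0.06,0,0,0,0],[0,0,0,0,0,0,0],[0,0,0,0,0,0,0]]]' | M
python3 -m handwheel '[[[0,0,-0.06,0,0,0,0],[0,0,0,0,0,0,0],[0,0,0,0,0,0,0]]]' | M
```

```text
time_s: 20.57 ee_pos: [0.5926, -0.0286, 0.1055] contact_force: [-0.4, 0.1, 0.6] 
time_s: 20.82 ee_pos: [0.5926, -0.0286, 0.105] contact_force: [-0.0, 0.2, 0.5] 
time_s: 21.07 ee_pos: [0.5926, -0.0286, 0.1044] contact_force: [0.5, 0.1, -0.0]
```

```bash
M(){ grep -E 'time|ee_pos|contact' | tr '\n' ' ';echo; }
python3 -m handwheel '[[[0,0,-0.06,0,0,0,0],[0,0,0,0,0,0,0],[0,0,0,0,0,0,0]]]' | M
python3 -m handwheel '[[[0,0,-0.05,0,0,0,0],[0,0,0,0,0,0,0],[0,0,0,0,0,0,0]]]' | M
```

```text
time_s: 21.32 ee_pos: [0.5926, -0.0286, 0.1037] contact_force: [-0.3, -0.0, 0.1] 
time_s: 21.57 ee_pos: [0.5926, -0.0286, 0.1032] contact_force: [-0.3, -0.7, 0.3]
```

```bash
M(){ grep -E 'time|ee_pos|contact' | tr '\n' ' ';echo; }
python3 -m handwheel '[[[0,0,-0.05,0,0,0,0],[0,0,0,0,0,0,0],[0,0,0,0,0,0,0]]]' | M
python3 -m handwheel '[[[0,0,-0.04,0,0,0,0],[0,0,0,0,0,0,0],[0,0,0,0,0,0,0]]]' | M
```

```text
time_s: 21.82 ee_pos: [0.5927, -0.0286, 0.1031] contact_force: [-0.7, -0.4, 4.4] 
time_s: 22.07 ee_pos: [0.5927, -0.0286, 0.1031] contact_force: [-1.9, -0.0, 8.6]
```

At 8.6 N the shelf does not give (ee z stays at 0.1031), so it is supported. I'll hold briefly, then move clear.

```bash
M(){ grep -E 'time|ee_pos|contact' | tr '\n' ' ';echo; }
python3 -m handwheel '[[[0,0,0,0,0,0,0],[0,0,0,0,0,0,0],[0,0,0,0,0,0,0],[0,0,0,0,0,0,0],[0,0,0,0,0,0,0],[0,0,0,0,0,0,0]]]' | M
python3 -m handwheel '[[[0,0,0.2,0,0,0,0],[0,0,0.8,0,0,0,0],[0,0,2,0,0,0,0],[0,0,3,0,0,0,0],[0,0,3,0,0,0,0],[0,0,3,0,0,0,0],[-2,-1,1,0,0,0,0],[-3,-2,0,0,0,0,0],[-3,-3,0,0,0,0,0],[-3,-3,0,0,0,0,0],[-3,-3,0,0,0,0,0],[-1,-3,0,0,0,0,0],[0,-3,0,0,0,0,0],[0,0,0,0,0,0,0],[0,0,0,0,0,0,0],[0,0,0,0,0,0,0]]]' | M
python3 - <<'E'
from lib import *
d=arm.camera("side");arm.camera("top")
g=lambda i:i.mean(2).astype(np.float32)[205:275,150:290]
w=np.outer(np.hanning(70),np.hanning(140)).astype(np.float32)
print("shelf shift px",cv2.phaseCorrelate(g(cv2.imread("pics/side0.png")),g(d["pixels"]),w))
for c in("side","top"):
  for q in("pot","cup","tape","drying_shelf","shim"): print(c,q,[np.round(r["box"]).tolist() for r in arm.find_in(c,q)[:1]])
cv2.imwrite("pics/v8.png",cv2.resize(d["pixels"][140:290,150:420],(800,444),interpolation=2))
E
```

```text
time_s: 22.57 ee_pos: [0.5926, -0.0286, 0.1031] contact_force: [-2.4, 0.0, 8.3] 
time_s: 23.9 ee_pos: [0.4441, -0.2068, 0.2325] contact_force: [0.1, 0.0, -0.4] 
shelf shift px ((0.014064786695158205, -0.0011249793046204104), 0.9159987922067996)
side pot [[183.0, 192.0, 219.0, 222.0]]
side cup [[320.0, 154.0, 340.0, 180.0]]
side tape [[274.0, 154.0, 308.0, 174.0]]
side drying_shelf [[150.0, 169.0, 322.0, 285.0]]
side shim [[307.0, 207.0, 346.0, 235.0]]
top pot [[254.0, 116.0, 285.0, 145.0]]
top cup [[393.0, 178.0, 413.0, 198.0]]
top tape [[381.0, 139.0, 411.0, 172.0]]
top drying_shelf [[222.0, 108.0, 343.0, 211.0]]
top shim [[297.0, 208.0, 309.0, 232.0]]
```

View pics/v8.png

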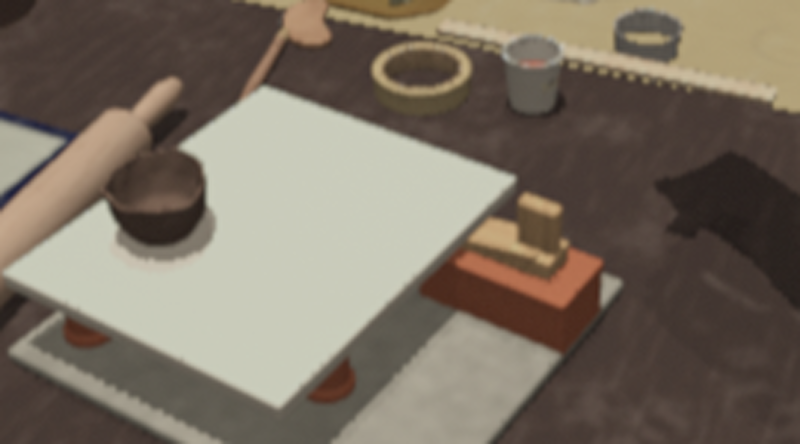

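The shim sits straight under the shelf edge (side px 307–346, 207–235). The shelf, pot, cup and tape are where they were, and the arm is clear.

```bash
python3 -c "
from station import arm
print(arm.close_job())"
```

```text
the job is handed in; nothing more can be done
None
```

The shim is wedged straight under the shelf's near right corner, seated at about 7 N of drag after one brief overshoot to about 13 N that I backed off; the shelf did not give under an 8.6 N press, nothing else visibly moved, the arm is clear and the job is handed in.

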